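# Load the slide carrier into the dark slide reader

### The arm

A 6-joint arm with a two-finger parallel gripper is mounted at the origin on a cart in front of the work surface, level with it; the furniture and walls round the work are solid. World frame = base frame: x ahead of the robot, y to its left, z up, the work surface at z = 0. Lengths are in m, angles in rad, forces in N, time in s.
With the tool pointing down it reaches from about 0.25 to 0.725 m from the base axis. Payload 4 kg.
Tool frame: the origin (TCP) lies midway between the tips of the shut fingers; the grasp point (between the pads) lies bot.pinch_z behind it (bot.pinch_z is the distance from the TCP to the grasp point, in m); z points along the fingers, y is the line along which they close (so a half turn about z gives the same grasp; the last joint's range is limited). The gripper opens to 85 mm and grips with 20 to 120 N. Pads are 22 mm wide; open, the fingers measure 114 mm over their backs; the gripper's body (76 mm by 85 mm) begins 54 mm behind the grasp point. The pads swing forward as they close: fully open they stand 13 mm farther back than shut.
Start: joints at [-1.291, 0.241, 0.005, 1.335, 0, 1.571], TCP at [0.138, -0.481, 0.194] pointing down, gripper open.
Joint ranges: [-2.72, 2.72], [-1.05, 1.87], [-1.09, 1.28], [-1.99, 2.15], [-1.42, 1.44], [-3.14, 3.14]. Speed limits (rad/s): [2.79, 2.79, 3.14, 3.14, 3.14, 3.14].

### API

Orientations are given as a unit quaternion [x, y, z, w].
In Python, from workcell import bot, cams gives the robot as it stands (bot), with the cameras (cams).
- The arm moves only by the tool nudge_tcp, called after "Call:" in YAML: its name, and indented under it one key for each argument. Schema: {"type":"object","properties":{"motion":{"type":"array","items":{"type":"number"},"minItems":7,"maxItems":70},"only":{"type":"string"},"quiet":{"type":"boolean"},"lines":{"type":"string"}},"required":["motion"],"additionalProperties":false}. motion is one flat list of numbers that holds 1 to 10 rows one after another, with no inner brackets; each row has 7 numbers: a rotation vector rx, ry, rz in rad, then dx, dy, dz in m, then the finger opening in m; each row is the pose to reach, as a shift and turn from the pose commanded when the call began, along the tool's axes at that moment; what a row does not reach only later rows make up. A row lasts 1/8 s, in which the tool goes at most 0.0625 m and 0.188 rad, less where a joint would pass 70% of its speed; a pose out of reach is approached as far as the arm can. The fingers move at their own pace and stop on an object; the grip force is fixed at half the most. Time passes only in rows, so rows that do not move let the fingers close. The tool returns the time, the measured TCP pose, the force, the opening and the grip force at its end. only (a regular expression) keeps the lines of the reply that match it, lines (a string "A,B") keeps lines A to B, and quiet returns only ok. Input that does not fit is refused with a message, and nothing moves.
- bot.get_obs(): the state, without advancing time (a new reading comes with each control period).
- cams.camera(name): name is "side" or "top"; returns the picture (480x640x3 uint8, red, green, blue); there is no depth.
- cams.calibration(name): a dict with "mtx" (3x3 intrinsics, pixels), "R" (3x3) and "t" (3): a world point X has camera coordinates R X + t. Camera axes: x right, y down, z forward; pixel columns grow to the right and rows downward; lengths in m; the calibration is good to about 2 mm. A picture is of the moment at which its call begins. calibration takes no time and is no camera call.
- bot.job_done(): hands the job in; it is judged then, once.
The state is a dict: "clock": time; "joint_pos": joint angles; "joint_vel": joint speeds; "tau": joint torques, N m; "eef_pos": TCP position; "tool_rot": TCP orientation; "ft_force": force on the tool from outside, world axes, zero at the start; "ft_torque": the same for the moment, N m; "grip_width": finger opening in m; "grasp_force": force on a finger pad.
Only numpy, scipy, OpenCV 4.12 (cv2) and the standard library are available. Lean on these libraries where they do the work, as an engineer would, in place of code of your own. Each camera call takes 0.05 s, during which the arm holds its last target. There are 200 camera calls.

### The job

Load the slide carrier into the reader: slide it, slides first and level, along the floor of the loading bay into the dark chamber until its foot drops into the locating recess that you cannot see in there. Then let go and shut the reader's lid completely. Do not tip the carrier over, and leave the wash bottle, the tip box and the timer where they are.

Things in the scene. Friction and masses are not known exactly. Their poses are not given: they have to be found in the camera images.
- reader: White bench slide reader, fixed, 290 mm long, 142 wide. Origin on the table under the middle of the chamber mouth, +x into the chamber (loading direction), z up. x = -140 to 0 mm: loading bay, open above and at its front end, 124 mm between side walls that rise to z = 71. x = 0 to 150: dark chamber, back wall at x = 143; housing top z = 85, z = 116 from x = 68 on
- bay_floor (a point): Middle of the loading bay's flat black floor, on its surface: x = -70, z = 30 mm in the reader's frame, axes as the reader's. The carrier's foot slides on this floor towards +x, through the mouth, onto the stage in the chamber
- mouth (a point): Middle of the chamber mouth at floor level (x = 0, z = 30 mm in the reader's frame). Opening 88 mm wide, 26 mm high. Behind it guides narrow over 45 mm to rails 68 mm apart. The chamber floor, a stage 0.5 mm lower, has one recess: 63 mm long in x, 60 wide, 6 deep. It parks anywhere: the recess middle is 40 to 70 mm behind the mouth, unseen and not reported
- reader_lid (a joint): Lid angle in rad: 0 shut, 2.0 to 2.25 at the start (open, leaning back over the chamber), limit 2.3. Hinge line along the reader's y at x = 0, z = 78 mm. Friction hinge: the lid stays at any angle; 1 to 4 N at its free edge moves it. The tab of an unseated carrier stands 4 mm too high and keeps it from shutting
- lid_edge (a point): Middle of the lid's free edge, 148 mm from the hinge line. White plate 140 mm wide, 8 thick: outer face 3 mm above the plane through hinge line and this edge. At the free edge a skirt reaches 47 mm below that plane when shut (towards the bay when open), with a grey finger lip sticking out 10 mm near its bottom
- carrier: Loose aluminium slide carrier, 0.18 to 0.29 kg: plate 120 x 64 x 7 mm (x from -20 to +100), neck 32 mm wide back to x = -100, tops at z = 14, two glass slides clipped on the plate. Origin on the centre line, level with the foot's underside; +x towards the slides' end, z up. Seated (foot on the recess bottom, level), its origin is at z = 23.5 mm in the reader's frame
- tab (a point): Middle of the carrier's upright tab, its handle at the rear end: x = -88, z = 31 mm in the carrier's frame. Black, 12 mm thick along x, 40 mm wide along y, from z = 14 to z = 48 mm
- foot (a point): Middle of the underside of the carrier's locating foot: x = +45, z = 0 mm in the carrier's frame. The foot is 60 mm long in x, 50 wide, 7 high (up to the plate's underside)
- wash_bottle: White wash bottle with blue cap and bent spout, 66x119x207 mm, stands on the table, bystander; origin under its middle
- tip_box: Blue box with clear lid for pipette tips, 87x118x74 mm, bystander; origin under its middle
- lab_timer: Small white timer, 58x62x18 mm, bystander; origin under its middle

How it is judged:
On the way:
1. the carrier's foot is down in the recess, the carrier level and in line with the reader (z of carrier in the frame of reader between 0.02 and 0.0262 m and x of carrier in the frame of reader between -0.008 and 0.028 m and angle between the x axis of carrier and the x axis of reader, either way round below 0.08 rad and angle between carrier's own z axis and vertical below 0.04 rad), for 0.2 s.
At the end, for the whole second after the job is handed in: The carrier is down in the recess of the reader's stage (its origin between 20 and 26.2 mm above the reader's underside, between 8 mm before and 28 mm behind the chamber mouth, in line with the reader within 0.08 rad, level within 0.04 rad, at rest), and the lid is shut to less than 0.03 rad (all of step 1 and linear speed of carrier below 0.02 m/s and value of joint reader_lid below 0.03 rad); the robot touches nothing.
It fails at once if the carrier is tipped by more than 0.6 rad (angle between carrier's own z axis and vertical above 0.6 rad).
It fails at once if the wash bottle, tip box or timer is moved by more than 30 mm (distance of any of wash_bottle, tip_box, lab_timer from where it was at the start of the episode above 0.03 m).
It also fails if it takes over 61 s, if anything falls off the work surface, if the arm or the gripper's body presses on something with over 40 N, if the wrist force passes 120 N, or if a joint passes its speed limit or range.

## Working session

There is one attempt and no reset: what is moved stays moved. The work goes in short steps, Python scripts to look and compute and a tool call to move; the robot and the scene stay as the last step left them, time stands still between calls to the robot, and variables do not carry over. Pictures are saved under pics/ and viewed, at most 10 in all, crops included, and the job is handed in when it is done.

```bash
ls; mkdir -p pics
```

Run:
```python
from workcell import bot, cams
import cv2
for n in("side","top"):
    cv2.imwrite(f"pics/{n}0.png",cv2.cvtColor(cams.camera(n),cv2.COLOR_RGB2BGR))
    c=cams.calibration(n); print(n,c["mtx"].tolist(),(-c["R"].T@c["t"]).tolist(),c["R"].tolist())
print(bot.get_obs(),bot.pinch_z)
```

```text
pics
workcell.py
side [[496.295673633366, 0.0, 327.11519491199044], [0.0, 496.295673633366, 226.89699695081333], [0.0, 0.0, 1.0]] [0.6283384640616291, -0.46415600526348477, 0.9114936357394144] [[0.9959362878891908, 0.08959383317831358, -0.009157266072133859], [0.06794298518585883, -0.8141963113848542, -0.5766004832562421], [-0.05911565976569582, 0.5736351728962532, -0.8169749244540814]]
top [[495.11778993739625, 0.0, 316.90731788760826], [0.0, 495.11778993739625, 236.51248437006214], [0.0, 0.0, 1.0]] [0.4789467963278627, 0.12067797914587133, 1.0330460091042173] [[0.00011508664897330987, -0.9999591452654414, 0.00903850402838841], [-0.9944795453454164, -0.001062861869261177, -0.10492523154237478], [0.10493055153117857, -0.008976531883463474, -0.994439038468778]]
{'clock': 0.1, 'joint_pos': array([-1.29097285e+00,  2.41299441e-01,  3.84483199e-03,  1.33519806e+00,
       -3.19833540e-05,  1.57081472e+00]), 'joint_vel': array([-0.0017013 , -0.00106781,  0.00382974, -0.00170714, -0.00080075,
       -0.00083871]), 'tau': array([-6.73022951e-04, -3.73138297e+01,  2.53009862e+01,  1.08526796e-02,
       -8.40887492e-05,  3.63616209e-06]), 'eef_pos': array([ 0.1379054 , -0.47993879,  0.19291573]), 'tool_rot': array([ 9.90229163e-01,  1.39446563e-01, -1.45282748e-04, -9.16870880e-04]), 'ft_force': array([-0.22769018,  0.553794  ,  0.76596956]), 'ft_torque': array([-0.06012305, -0.01025859, -0.0231343 ]), 'grasp_force': 0.0, 'grip_width': 0.08528761774758098} 0.0187
```

View pics/side0.png

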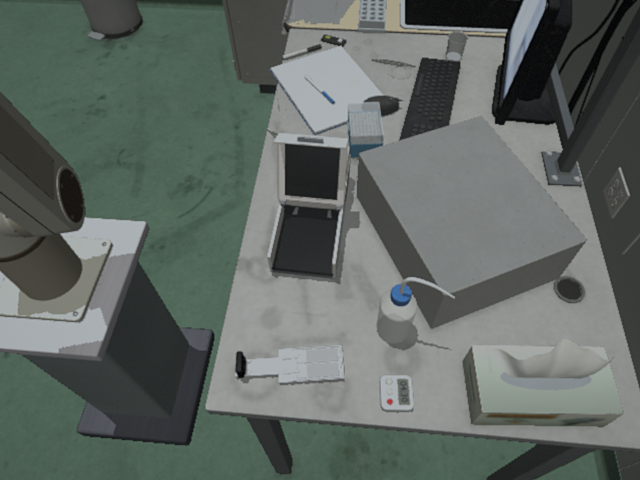

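View pics/top0.png

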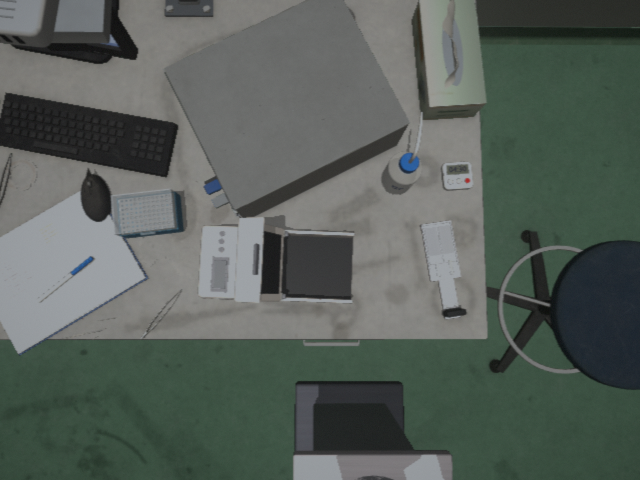

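Side view: the reader (bay at about 305,240, open lid at 312,170) and the carrier at (290,365) with its tab at (240,365). Top view: the reader loads towards image left (+y), with its bay at (318,266); the carrier spans (437,222) to (455,313). I'll zoom in to measure.

Run:
```python
import cv2
t=cv2.imread("pics/top0.png"); s=cv2.imread("pics/side0.png")
a=cv2.resize(t[205:325,195:365],None,fx=4.5,fy=4.5,interpolation=cv2.INTER_CUBIC)
cv2.imwrite("pics/z1.png",a)
b=cv2.resize(t[215:325,410:475],None,fx=5,fy=5,interpolation=cv2.INTER_CUBIC)
c=cv2.resize(s[338:390,230:350],None,fx=4,fy=4,interpolation=cv2.INTER_CUBIC)
import numpy as np
o=np.zeros((560,800,3),np.uint8); o[:550,:325]=b; o[:208,320:800]=c
cv2.imwrite("pics/z2.png",o)
```

```text
(no output)
```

View pics/z1.png

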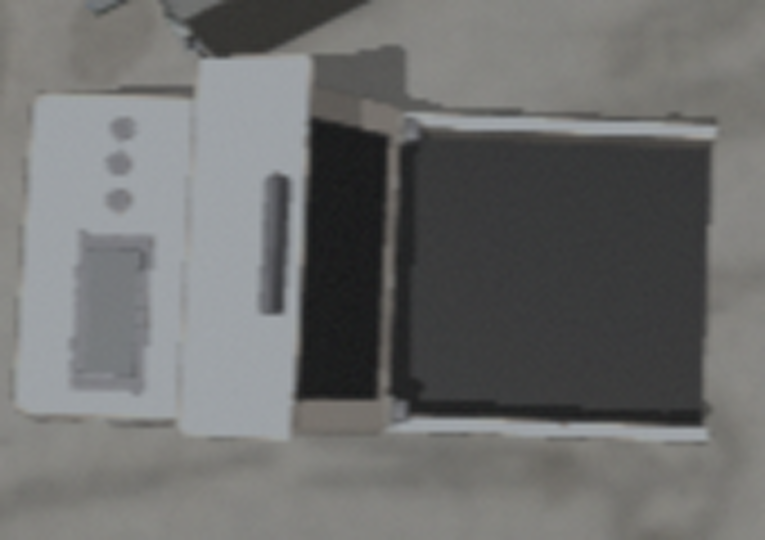

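View pics/z2.png

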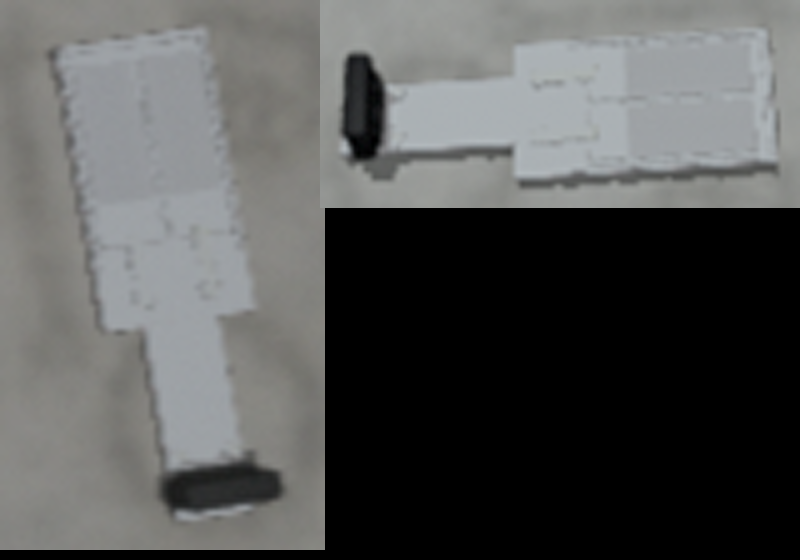

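Zooms show the carrier's plate and tab corners clearly, and the reader's wall ends and rear housing corners. I'll fit both poses from those.

Create h.py:
```python
import numpy as np, cv2
from scipy.optimize import least_squares
from scipy.spatial.transform import Rotation as Ro
from workcell import bot, cams
C={n:cams.calibration(n) for n in("side","top")}
def proj(n,X):
    c=C[n]; p=(np.atleast_2d(X)@c["R"].T+c["t"])@c["mtx"].T; return p[:,:2]/p[:,2:]
def W(pose,P,z0=0):
    x,y,a=pose; P=np.atleast_2d(P)/1000.; c,s=np.cos(a),np.sin(a)
    return np.c_[x+c*P[:,0]-s*P[:,1],y+s*P[:,0]+c*P[:,1],P[:,2]+z0]
def fit(obs,g):
    f=lambda q:np.concatenate([(proj(n,W(q,p))-uv).ravel() for n,uv,p in obs])
    r=least_squares(f,g,loss="soft_l1"); print(r.x.round(4),r.fun.reshape(-1,2).round(1).tolist()); return r.x
```

Run:
```python
from h import *
z=lambda u,v,ox,oy,s:np.array([ox+(u+.5)/s-.5,oy+(v+.5)/s-.5])
T=lambda u,v:z(u,v,195,205,4.5)
K=lambda u,v:z(u,v,410,215,5)
S=lambda u,v:z(u-320,v,230,338,4)
R=[("top",T(715,122),(-140,-71,71)),("top",T(708,441),(-140,71,71)),("top",T(35,95),(150,-71,116)),("top",T(15,413),(150,71,116)),("top",T(702,423),(-140,62,30))]
r=fit(R,[.4,.1,1.57])
c=fit([("top",K(52,47),(100,32,14)),("top",K(207,28),(100,-32,14)),("top",K(103,331),(-20,32,14)),("top",K(256,309),(-20,-32,14)),
("side",S(768,30),(100,32,14)),("side",S(515,45),(-20,32,14)),("side",S(776,163),(100,-32,14)),("side",S(516,178),(-20,-32,14))],[.35,-.15,0])
print("tab",W(c,(-88,0,48)),proj("top",W(c,[(-94,20,48),(-94,-20,48),(-82,20,48),(-82,-20,48)])).round(1).tolist())
print("mouth, bay",W(r,[(0,0,30),(-70,0,30)]))
for th in(2,2.25): print(th,proj("top",W(r,[(-148*np.cos(th),y,78+148*np.sin(th)) for y in(-70,70)])),T(200,60),T(180,435),T(312,55),T(290,440))
o=bot.get_obs(); print(Ro.from_quat(o["tool_rot"]).as_matrix().round(3).tolist())
```

```text
[0.5268 0.1805 1.531 ] [[1.3, -1.1], [0.5, 1.1], [-0.9, -4.2], [-1.4, 1.8], [0.3, -0.0]]
[ 0.5201 -0.1503  0.1449] [[0.6, -0.7], [-0.1, -1.3], [0.1, -0.2], [0.1, -0.3], [-0.5, -0.3], [-0.6, -0.5], [0.0, -0.1], [-0.9, -0.0]]
tab [[ 0.43298749 -0.16302775  0.048     ]] [[446.7, 316.7], [466.6, 313.7], [445.6, 310.6], [465.5, 307.7]]
mouth, bay [[0.52676204 0.18052145 0.03      ]
 [0.52397515 0.11057695 0.03      ]]
2 [[241.51705306 216.41579804]
 [236.74555107 300.79857591]] [239.05555556 217.94444444] [234.61111111 301.27777778] [263.94444444 216.83333333] [259.05555556 302.38888889]
2.25 [[224.7846517  217.31632026]
 [219.82681459 299.77126311]] [239.05555556 217.94444444] [234.61111111 301.27777778] [263.94444444 216.83333333] [259.05555556 302.38888889]
[[0.961, 0.276, -0.001], [0.276, -0.961, 0.002], [-0.0, -0.002, -1.0]]
```

Run:
```python
import cv2
s=cv2.imread("pics/side0.png")
cv2.imwrite("pics/z3.png",cv2.resize(s[125:285,260:365],None,fx=3.7,fy=3.7,interpolation=cv2.INTER_CUBIC))
```

```text
(no output)
```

View pics/z3.png

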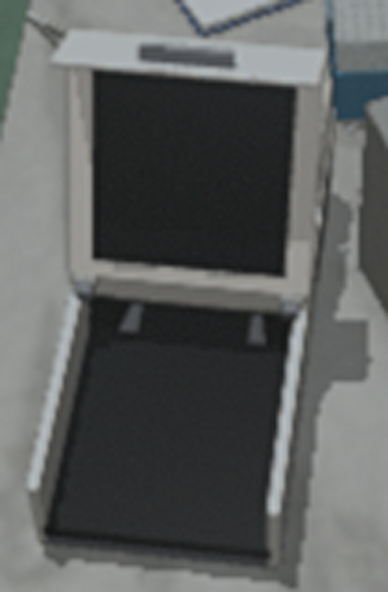

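Side zoom: bay floor front corners at (45,530) and (270,555) in the crop, wall-top front ends at (28,488) and (282,515); the walls are only about 6 mm thick. I'll refit with half-widths free.

Create r.py:
```python
from h import *
z=lambda u,v,ox,oy,s:np.array([ox+(u+.5)/s-.5,oy+(v+.5)/s-.5])
T=lambda u,v:z(u,v,195,205,4.5)
S=lambda u,v:z(u,v,260,125,3.7)
def f(q,full=0):
    x,y,a,w,h,th=q; p=(x,y,a); E=[]
    def A(n,uv,P): E.append(proj(n,W(p,P))[0]-uv)
    A("top",T(715,122),(-140,-w,71));A("top",T(708,441),(-140,w,71))
    A("top",T(35,95),(150,-h,116));A("top",T(15,413),(150,h,116))
    A("side",S(28,488),(-140,w,71));A("side",S(282,515),(-140,-w,71))
    A("side",S(45,530),(-140,62,30));A("side",S(270,555),(-140,-62,30));A("top",T(703,423),(-140,62,30))
    # lid: outer edge corner, outer face 3mm above plane
    def L(r,d,yy): # r from hinge, d above plane
        return (-r*np.cos(th)+d*np.sin(th)*-1*-1*0-d*-np.sin(th), yy, 78+r*np.sin(th)+d*np.cos(th))
    A("top",T(200,58),L(148,3,-70));A("top",T(180,435),L(148,3,70))
    A("top",T(312,55),L(148,-47,-70));A("top",T(290,440),L(148,-47,70))
    return np.concatenate(E)
r=least_squares(f,[.527,.18,1.53,68,68,2.1],x_scale=[.01,.01,.01,1,1,.1],loss="soft_l1")
print(r.x.round(4));print(r.fun.reshape(-1,2).round(1).tolist())
```

```bash
python3 r.py
```

```text
[ 0.5262  0.1806  1.5411 68.8616 65.3977  2.0172]
[[0.9, -0.5], [0.9, -0.4], [-1.5, -0.2], [-1.0, -0.2], [-1.0, 0.5], [-0.9, 0.0], [-0.2, 0.0], [-1.1, -0.8], [0.4, -0.4], [-0.8, -0.3], [-0.3, 0.1], [-0.1, -0.7], [1.3, 0.2]]
```

Call:
nudge_tcp:
  motion: [0,0,-1.436,0.371,-0.224,0.06,0.05,0,0,-1.436,0.371,-0.224,0.06,0.05,0,0,-1.436,0.371,-0.224,0.06,0.05,0,0,-1.436,0.371,-0.224,0.06,0.05,0,0,-1.436,0.371,-0.224,0.06,0.05,0,0,-1.436,0.371,-0.224,0.06,0.05,0,0,-1.436,0.371,-0.224,0.06,0.05,0,0,-1.436,0.371,-0.224,0.06,0.05,0,0,-1.436,0.371,-0.224,0.06,0.05,0,0,-1.436,0.371,-0.224,0.06,0.05]

```text
clock: 1.35
eef_pos: [0.4323, -0.1631, 0.1335]
tool_rot: [0.655, 0.756, -0.0, -0.0]
ft_force: [0.3, 0.2, 0.7]
grip_width: 0.0498
grasp_force: 0.0Traceback (most recent call last):
```

Add to h.py:
```python
RD=(.5262,.1806,1.541)
def go(target,yaw):
    o=bot.get_obs(); M=Ro.from_quat(o["tool_rot"]).as_matrix()
    y=np.array([np.cos(yaw),np.sin(yaw),0]); z=np.array([0,0,-1.]); G=np.c_[np.cross(y,z),y,z]
    print("rot",Ro.from_matrix(M.T@G).as_rotvec().round(3),"d",(M.T@(np.array(target)-o["eef_pos"])).round(4),"at",o["eef_pos"].round(4),"yaw",np.arctan2(M[1,1],M[0,1]).round(4),"ft",o["ft_force"].round(1),o["clock"],o["grip_width"].round(3))
```

```bash
python3 -c "
from h import *
go((.433,-.163,.020),.145)
c=C['top']
for n,p,h in(('bottle cap',(408,162),.19),('timer',(457,177),.018)):
    d=c['R'].T@np.linalg.solve(c['mtx'],[*p,1]);o=-c['R'].T@c['t'];print(n,o+d*(h-o[2])/d[2])
"
```

```text
  File "<string>", line 3, in <module>
    go((.433,-.163,.020),.145)
    ~~^^^^^^^^^^^^^^^^^^^^^^^^
  File "h.py", line 18, in go
    print("rot",Ro.from_matrix(M.T@G).as_rotvec().round(3),"d",(M.T@(np.array(target)-o["eef_pos"])).round(4),"at",o["eef_pos"].round(4),"yaw",np.arctan2(M[1,1],M[0,1]).round(4),"ft",o["ft_force"].round(1),o["clock"],o["grip_width"].round(3))
                                                                                                                                                                                                                         ^^^^^^^^^^^^^^^^^^^^^
AttributeError: 'float' object has no attribute 'round'
```

```bash
sed -i 's/,o\["grip_width"\].round(3))/,round(float(o["grip_width"]),4))/' h.py
```

Call:
nudge_tcp:
  motion: [0,0,0,0,0.001,0.06,0.05,0,0,0,0,0.001,0.1,0.05,0,0,0,0,0.001,0.1135,0.05,0,0,0,0,0.001,0.1135,0.05,0,0,0,0,0.001,0.1135,0.005,0,0,0,0,0.001,0.1135,0.005,0,0,0,0,0.001,0.1135,0.005,0,0,0,0,0.001,0.1135,0.005,0,0,0,0,0.001,0.1135,0.005]

```text
clock: 2.48
eef_pos: [0.4338, -0.1627, 0.0203]
tool_rot: [0.654, 0.756, 0.0, 0.0]
ft_force: [0.3, 0.4, -0.2]
grip_width: 0.0048
grasp_force: 0.0
```

```bash
python3 -c "
from h import *
go((.433,-.163,.020),.145)
c=C['top']
for n,p,h in(('bottle cap',(408,162),.19),('timer',(457,177),.018)):
    d=c['R'].T@np.linalg.solve(c['mtx'],[*p,1]);o=-c['R'].T@c['t'];print(n,o+d*(h-o[2])/d[2])
"
```

```text
rot [0. 0. 0.] d [-0.0002 -0.0009  0.0003] at [ 0.4338 -0.1627  0.0203] yaw 0.1451 ft [ 0.3  0.4 -0.2] 2.475 0.0048
bottle cap [ 0.69865579 -0.04568233  0.19      ]
timer [ 0.71164673 -0.1817674   0.018     ]
```

The grip closed on nothing, so I'll look.

Run:
```python
from h import *
s=cams.camera("side");t=cams.camera("top")
a=cv2.resize(s[300:400,190:360],None,fx=4,fy=4,interpolation=cv2.INTER_CUBIC)
b=cv2.resize(t[215:335,400:490],None,fx=4,fy=4,interpolation=cv2.INTER_CUBIC)[:,:]
o=np.zeros((600,800,3),np.uint8);o[:400,:680]=a;
cv2.imwrite("pics/t1.png",b[:,:,::-1]);
a=cv2.resize(a,(440,259));o=np.zeros((480,800,3),np.uint8);o[:259,:440]=a;o[:,440:800]=b
cv2.imwrite("pics/m1.png",o[:,:,::-1])
```

```text
(no output)
```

View pics/m1.png

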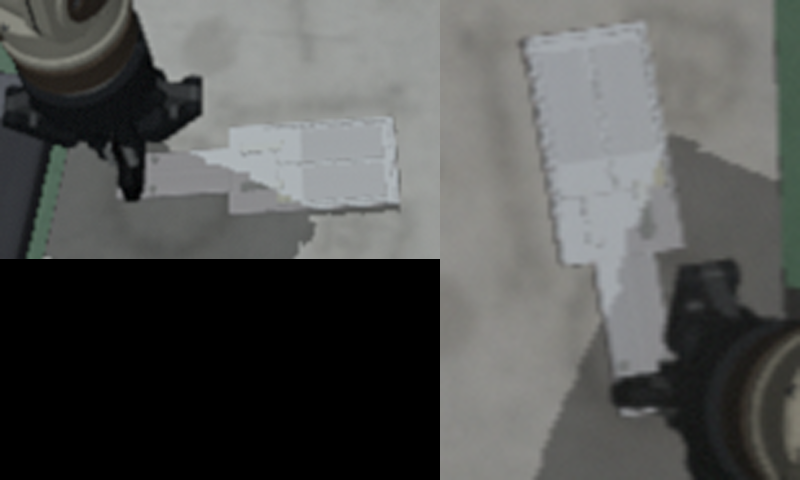

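Run:
```python
from h import *
import cv2
P=np.array([(.4338,-.1627,.0203),(.4338,-.1627,.039),(.4338,-.1627,.093)])
for n in C: print(n,proj(n,P).round(1).tolist())
c=(.5201,-.1503,.1449)
for n in C: print(n,proj(n,W(c,[(-94,20,48),(-94,-20,48),(-82,20,48),(-82,-20,48),(-94,-20,14),(-94,20,14)])).round(1).tolist())
o=bot.get_obs();print(o["grip_width"],o["grasp_force"],o["ft_force"])
a=cv2.imread("pics/side0.png")[325:395,215:290]
b=cams.camera("side")[325:395,215:290,::-1]
t0=cv2.imread("pics/top0.png")[285:335,430:505];t=cams.camera("top")[285:335,430:505,::-1]
f=lambda i:cv2.resize(np.clip(i.astype(float)*1.8,0,255).astype(np.uint8),None,fx=5,fy=5,interpolation=cv2.INTER_CUBIC)
cv2.imwrite("pics/m2.png",np.vstack([np.hstack([f(a),f(b)]),np.hstack([f(t0),f(t)])]))
```

```text
side [[240.9, 365.7], [239.3, 362.1], [234.5, 351.0]]
top [[452.0, 311.1], [454.6, 311.6], [462.8, 312.9]]
side [[235.3, 349.9], [234.1, 371.6], [241.9, 349.6], [240.9, 371.2], [237.1, 377.9], [238.2, 356.7]]
top [[446.7, 316.7], [466.6, 313.7], [445.6, 310.6], [465.5, 307.6], [461.4, 312.9], [442.2, 315.8]]
0.00501828098028514 0.0 [-0.58645804  0.55643894 -0.15675659]
```

View pics/m2.png

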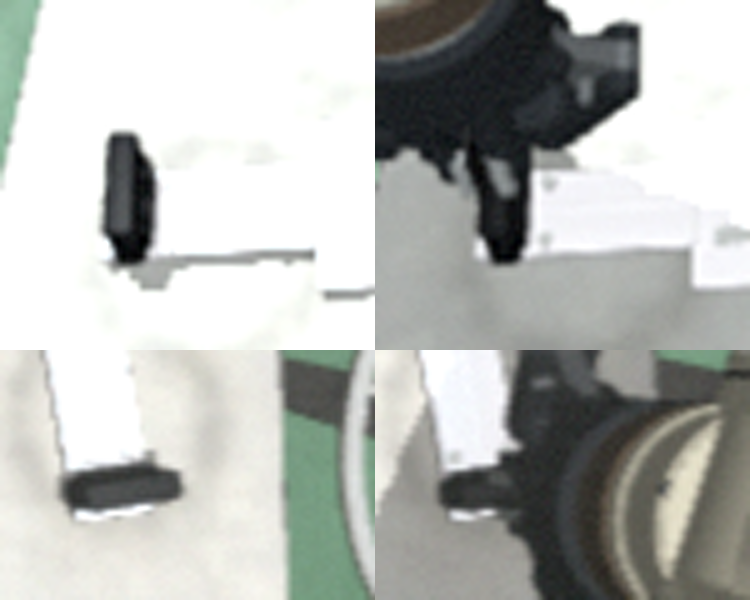

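Call:
nudge_tcp:
  motion: [0,0,0,0,0,-0.03,0.005,0,0,0,0,0,-0.06,0.005,0,0,0,0,0,-0.06,0.005]

```text
clock: 3.05
eef_pos: [0.4359, -0.1635, 0.0824]
tool_rot: [0.654, 0.756, 0.001, 0.002]
ft_force: [0.5, -0.1, 0.5]
grip_width: 0.0049
grasp_force: 0.0
```

Run:
```python
from h import *
import cv2
a=cv2.imread("pics/side0.png");b=cams.camera("side")[:,:,::-1]
t0=cv2.imread("pics/top0.png");t=cams.camera("top")[:,:,::-1]
np.save("pics/s_b.npy",b);np.save("pics/t_b.npy",t)
for p,q in((a[335:390,280:350],b[335:390,280:350]),(t0[215:280,415:465],t[215:280,415:465])):
    print(cv2.phaseCorrelate(np.float32(p.mean(2)),np.float32(q.mean(2))), np.abs(p.astype(int)-q).mean())
f=lambda i,k:cv2.resize(np.clip(i.astype(float)*1.8,0,255).astype(np.uint8),None,fx=k,fy=k,interpolation=cv2.INTER_CUBIC)
cv2.imwrite("pics/m3.png",np.hstack([f(b[290:400,195:295],4),f(t[250:360,410:510],4)]))
```

```text
((0.2816029440770791, 0.14835912917409644), 0.6949906781867699) 7.412900432900433
((0.00538752275811305, -0.014809884400612816), 0.5923071355289883) 7.610461538461538
```

View pics/m3.png

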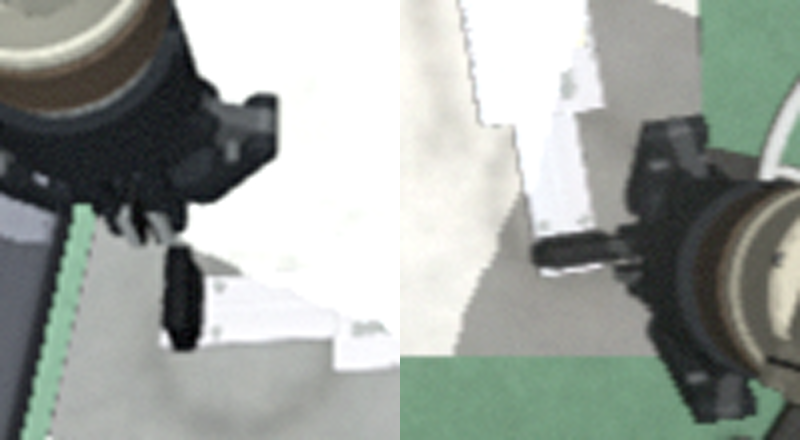

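Run:
```python
from h import *
import cv2
o=bot.get_obs();p=o["eef_pos"];print(p,o["clock"])
for n in C: print(n,proj(n,[p,p+[0,0,.0187],p+[0,0,.073]]).round(1).tolist())
s=np.load("pics/s_b.npy");t=np.load("pics/t_b.npy")
f=lambda i,k:cv2.resize(np.clip(i.astype(float)*2.5,0,255).astype(np.uint8),None,fx=k,fy=k,interpolation=cv2.INTER_CUBIC)
for n,im in(("side",s),("top",t)):
    for q in proj(n,[p]): cv2.circle(im:=np.ascontiguousarray(im),tuple(int(v) for v in q.round()),0,(0,0,255),-1)
    if n=="side": A=f(im[330:385,215:265],8)
    else: B=f(im[285:340,435:485],8)
cv2.imwrite("pics/m4.png",np.hstack([A,B]))
```

```text
[ 0.43368792 -0.16261807  0.0799888 ] 3.15
side [[235.6, 353.7], [233.9, 349.7], [228.4, 337.1]]
top [[460.7, 312.6], [463.7, 313.1], [473.1, 314.6]]
```

View pics/m4.png

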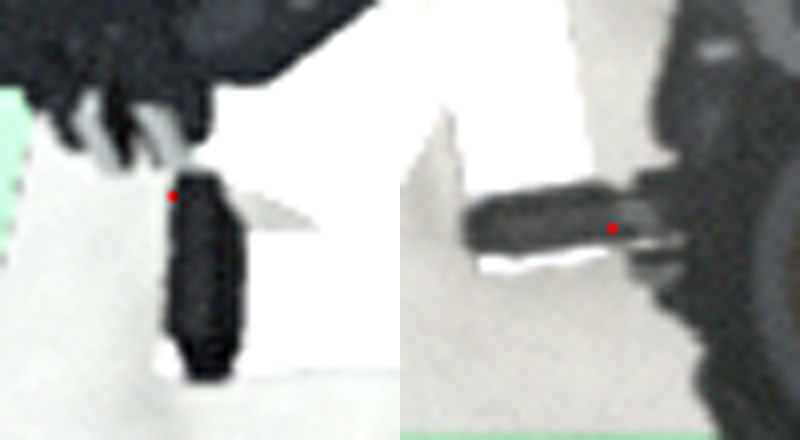

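The picture shows the fingertips (side about (232,351), top column about 464) roughly 30 mm higher than the reported TCP would put them. They closed just above the tab, and the carrier has not moved. I'll go lower, with a force check.

Call:
nudge_tcp:
  motion: [0,0,0,0,0,0,0.05,0,0,0,0,0,0.04,0.05,0,0,0,0,0,0.07,0.05,0,0,0,0,0,0.08,0.05,0,0,0,0,0,0.08,0.05,0,0,0,0,0,0.08,0.004,0,0,0,0,0,0.08,0.004,0,0,0,0,0,0.08,0.004,0,0,0,0,0,0.08,0.004,0,0,0,0,0,0.08,0.004]

```text
clock: 4.4
eef_pos: [0.4342, -0.1629, 0.0006]
tool_rot: [0.654, 0.756, 0.0, 0.001]
ft_force: [0.1, -0.1, 1.2]
grip_width: 0.0099
grasp_force: 60.7
```

Call:
nudge_tcp:
  motion: [0,0,0,0,0,0,0.04,0,0,0,0,0,0,0.04,0,0,0,0,0,0.006,0.04,0,0,0,0,0,0.011,0.04,0,0,0,0,0,0.011,0.04,0,0,0,0,0,0.011,0.004,0,0,0,0,0,0.011,0.004,0,0,0,0,0,0.011,0.004,0,0,0,0,0,0.011,0.004,0,0,0,0,0,0.011,0.004]

```text
clock: 5.65
eef_pos: [0.434, -0.1627, -0.0106]
tool_rot: [0.654, 0.756, 0.0, 0.0]
ft_force: [-0.4, -0.1, 1.2]
grip_width: 0.0109
grasp_force: 60.8
```

```bash
python3 -c "
from h import *
go((.40,-.163,.09),.145)"
```

```text
rot [0. 0. 0.] d [ 0.0046 -0.0336 -0.1006] at [ 0.434  -0.1627 -0.0106] yaw 0.145 ft [-0.4 -0.1  1.2] 5.65 0.0109
```

Call:
nudge_tcp:
  motion: [0,0,0,0,0,-0.015,0.004,0,0,0,0,-0.01,-0.04,0.004,0,0,0,0,-0.03,-0.07,0.004,0,0,0,0.005,-0.04,-0.1,0.004,0,0,0,0.005,-0.04,-0.1,0.004]

```text
clock: 6.28
eef_pos: [0.3942, -0.1641, 0.0908]
tool_rot: [0.654, 0.756, 0.0, 0.002]
ft_force: [0.8, -0.2, -1.9]
grip_width: 0.0105
grasp_force: 60.4
```

```bash
python3 -c "
from h import *
go((.5203,-.0193,.09),1.541)"
```

```text
rot [ 1.000e-03  4.000e-03 -1.396e+00] d [0.1251 0.1456 0.0009] at [ 0.3942 -0.1641  0.0908] yaw 0.1446 ft [ 0.8 -0.2 -1.9] 6.275 0.0105
```

Call:
nudge_tcp:
  motion: [0,0,-0.15,0,0,0,0.004,0,0,-0.32,0,0,0,0.004,0,0,-0.49,0,0,0,0.004,0,0,-0.66,0.01,0.01,0,0.004,0,0,-0.83,0.03,0.03,0,0.004,0,0,-1.0,0.055,0.06,0,0.004,0,0,-1.17,0.08,0.09,0,0.004,0,0,-1.3,0.1,0.12,0,0.004,0,0,-1.396,0.118,0.138,0,0.004,0,0,-1.396,0.125,0.1456,0,0.004]

```text
clock: 7.52
eef_pos: [0.5196, -0.0177, 0.0873]
tool_rot: [0.015, 1.0, -0.0, -0.001]
ft_force: [-1.0, -0.3, -2.0]
grip_width: 0.0109
grasp_force: 60.4
```

Run:
```python
from h import *
go((.5203,-.0193,.09),1.541)
o=bot.get_obs();cx=W((.5203,-.0193,1.541),(88,0,0))[0]
s=cams.camera("side")[:,:,::-1];t=cams.camera("top")[:,:,::-1]
np.save("pics/s5.npy",s);np.save("pics/t5.npy",t);cv2.imwrite("pics/s5.png",s);cv2.imwrite("pics/t5.png",t)
p=o["eef_pos"];yaw=1.541
pose=W((p[0],p[1],yaw),(88,0,0))[0];pose=(pose[0],pose[1],yaw)
for n in C: print(n,proj(n,W(pose,[(100,32,14),(100,-32,14),(-20,32,14),(-20,-32,14)],p[2]+.0106)).round(1).tolist())
```

```text
rot [-0.    -0.002  0.001] d [-0.0007 -0.0015 -0.0027] at [ 0.5196 -0.0177  0.0873] yaw 1.5417 ft [-1.  -0.3 -2. ] 7.525 0.0109
side [[293.1, 195.3], [323.8, 198.0], [283.2, 243.5], [316.1, 246.7]]
top [[285.2, 281.0], [286.4, 246.6], [349.9, 283.0], [350.7, 248.5]]
```

Call:
nudge_tcp:
  motion: [0,0,0,-0.0005,-0.001,0.02,0.004,0,0,0,-0.0005,-0.001,0.045,0.004,0,0,0,-0.0005,-0.001,0.06,0.004,0,0,0,-0.0005,-0.001,0.066,0.004,0,0,0,-0.0005,-0.001,0.066,0.004]

```text
clock: 8.25
eef_pos: [0.5198, -0.0201, 0.0232]
tool_rot: [0.015, 1.0, -0.0, -0.0]
ft_force: [-0.4, 0.1, -2.0]
grip_width: 0.0103
grasp_force: 60.5
```

Call:
nudge_tcp:
  motion: [0,0,0,0,0,0.001,0.004,0,0,0,0,0,0.001,0.004]

```text
clock: 8.5
eef_pos: [0.5206, -0.0198, 0.0229]
tool_rot: [0.015, 1.0, -0.0, 0.001]
ft_force: [0.1, 0.3, -2.4]
grip_width: 0.0106
grasp_force: 60.5
```

Call:
nudge_tcp:
  motion: [0,0,0,0,0,0.001,0.004,0,0,0,0,0,0.001,0.004]

```text
clock: 8.75
eef_pos: [0.52, -0.0197, 0.0213]
tool_rot: [0.015, 1.0, 0.0, 0.0]
ft_force: [0.2, -1.1, -2.9]
grip_width: 0.0106
grasp_force: 60.5
```

Call:
nudge_tcp:
  motion: [0,0,0,0,0,0.001,0.004,0,0,0,0,0,0.001,0.004]

```text
clock: 9.0
eef_pos: [0.52, -0.0198, 0.0202]
tool_rot: [0.015, 1.0, 0.0, 0.0]
ft_force: [-0.0, -0.4, -1.6]
grip_width: 0.0107
grasp_force: 60.4
```

Call:
nudge_tcp:
  motion: [0,0,0,0,0,0.001,0.004,0,0,0,0,0,0.001,0.004]

```text
clock: 9.25
eef_pos: [0.5202, -0.0199, 0.0195]
tool_rot: [0.015, 1.0, -0.0, 0.0]
ft_force: [-0.3, -1.2, 1.3]
grip_width: 0.0107
grasp_force: 60.7
```

Call:
nudge_tcp:
  motion: [0,0,0,0,0,0.001,0.004,0,0,0,0,0,0.001,0.004]

```text
clock: 9.5
eef_pos: [0.5203, -0.0201, 0.0188]
tool_rot: [0.015, 1.0, -0.0, 0.0]
ft_force: [-1.4, -3.6, 4.0]
grip_width: 0.0109
grasp_force: 61.4
```

Run:
```python
from h import *
o=bot.get_obs();p=o["eef_pos"];print(o["ft_torque"])
pose=W((p[0],p[1],1.5417),(88,0,0))[0];pose=(pose[0],pose[1],1.5417)
for n in C:
    im=cams.camera(n)[:,:,::-1]; cv2.imwrite(f"pics/{n}6.png",im)
    P=proj(n,W(pose,[(100,32,14),(100,-32,14),(-20,-32,14),(-20,32,14)],.03)); print(n,P.round(1).tolist())
    g=im.min(2); m=np.zeros_like(g); cv2.fillPoly(m,[np.int32(P.mean(0)+(P-P.mean(0))*1.25)],255)
    b=((g>95)&(m>0)).astype(np.uint8); k,l,st,ce=cv2.connectedComponentsWithStats(b); i=1+st[1:,4].argmax()
    c,_=cv2.findContours((l==i).astype(np.uint8),0,2); c=max(c,key=cv2.contourArea)
    print(cv2.boxPoints(cv2.minAreaRect(c)).round(1).tolist(),cv2.contourArea(c),cv2.contourArea(np.float32(P)), cv2.approxPolyDP(c,3,True)[:,0].tolist())
```

```text
[-0.20246971  0.2915633   0.02538842]
side [[295.2, 215.8], [324.4, 218.4], [317.2, 265.9], [286.1, 262.8]]
[[282.8999938964844, 262.0], [289.79998779296875, 213.10000610351562], [324.6000061035156, 218.10000610351562], [317.6000061035156, 266.8999938964844]] 467.5 1449.4228374024387 [[312, 217], [303, 235], [286, 242], [300, 239], [310, 226], [314, 251], [310, 265], [317, 266], [324, 218]]
top [[288.2, 281.2], [289.4, 249.2], [349.3, 251.0], [348.5, 283.0]]
[[289.0, 247.0], [356.0, 247.0], [356.0, 287.0], [289.0, 287.0]] 2020.5 1928.4873808091506 [[356, 247], [352, 260], [349, 252], [290, 251], [289, 281], [348, 283], [351, 275], [351, 287], [355, 287]]
```

Call:
nudge_tcp:
  motion: [0,0,0,0,0.01,0,0.004,0,0,0,0,0.02,0,0.004,0,0,0,0,0.03,0,0.004,0,0,0,0,0.04,0,0.004,0,0,0,0,0.05,0,0.004]

```text
clock: 10.22
eef_pos: [0.5224, 0.0301, 0.0188]
tool_rot: [0.015, 1.0, -0.001, 0.001]
ft_force: [0.1, -4.5, 5.4]
grip_width: 0.0108
grasp_force: 61.5
```

Call:
nudge_tcp:
  motion: [0,0,0,0,0.01,0,0.004,0,0,0,0,0.02,0,0.004,0,0,0,0,0.025,0,0.004]

```text
clock: 10.6
eef_pos: [0.523, 0.0553, 0.0187]
tool_rot: [0.015, 1.0, -0.0, 0.001]
ft_force: [-0.0, -4.5, 7.0]
grip_width: 0.0108
grasp_force: 61.6
```

```bash
python3 -c "
from h import *
go((.5262-.0298*.088,.1806-.088,.0185),1.541)"
```

```text
rot [-0.001  0.002  0.   ] d [0.0005 0.0373 0.0002] at [0.523  0.0553 0.0187] yaw 1.541 ft [-0.  -4.5  7. ] 10.6 0.0108
```

Call:
nudge_tcp:
  motion: [0,0,0,0,0.009,0,0.004,0,0,0,0,0.018,0.0005,0.004,0,0,0,0,0.026,0.0008,0.004,0,0,0,0,0.026,0.001,0.004]

```text
clock: 11.1
eef_pos: [0.5239, 0.082, 0.0179]
tool_rot: [0.015, 1.0, 0.0, 0.001]
ft_force: [0.8, -2.0, 5.7]
grip_width: 0.0105
grasp_force: 61.6
```

Call:
nudge_tcp:
  motion: [0,0,0,0,0.002,0.0005,0.004,0,0,0,0,0.004,0.0005,0.004,0,0,0,0,0.006,0.0005,0.004]

```text
clock: 11.48
eef_pos: [0.5242, 0.0865, 0.0177]
tool_rot: [0.015, 1.0, -0.001, 0.001]
ft_force: [0.3, -6.7, 7.7]
grip_width: 0.0109
grasp_force: 62.1
```

Call:
nudge_tcp:
  motion: [0,0,0,0,0.002,0,0.004,0,0,0,0,0.004,0,0.004,0,0,0,0,0.004,0,0.004]

```text
clock: 11.85
eef_pos: [0.5244, 0.0908, 0.0177]
tool_rot: [0.015, 1.0, -0.0, 0.001]
ft_force: [-0.3, -5.9, 8.2]
grip_width: 0.0105
grasp_force: 62.1
```

Call:
nudge_tcp:
  motion: [0,0,0,0,0.002,0,0.004,0,0,0,0,0.004,0,0.004,0,0,0,0,0.004,0,0.004]

```text
clock: 12.22
eef_pos: [0.5245, 0.0947, 0.0177]
tool_rot: [0.015, 1.0, -0.0, 0.001]
ft_force: [0.7, -6.2, 7.9]
grip_width: 0.0105
grasp_force: 62.1
```

Call:
nudge_tcp:
  motion: [0,0,0,0,0.002,0,0.004,0,0,0,0,0.004,0,0.004,0,0,0,0,0.004,0,0.004]

```text
clock: 12.6
eef_pos: [0.5246, 0.0988, 0.0177]
tool_rot: [0.015, 1.0, -0.0, 0.001]
ft_force: [0.2, -4.9, 7.3]
grip_width: 0.0109
grasp_force: 62.1
```

Call:
nudge_tcp:
  motion: [0,0,0,0,0.002,0,0.004,0,0,0,0,0.004,0,0.004,0,0,0,0,0.004,0,0.004]

```text
clock: 12.98
eef_pos: [0.5235, 0.1038, 0.0165]
tool_rot: [0.015, 1.0, 0.0, -0.0]
ft_force: [0.2, 0.0, -1.8]
grip_width: 0.0104
grasp_force: 60.5
```

Call:
nudge_tcp:
  motion: [0,0,0,0,0.002,0,0.004,0,0,0,0,0.004,0,0.004,0,0,0,0,0.004,0,0.004]

```text
clock: 13.35
eef_pos: [0.5231, 0.1066, 0.0161]
tool_rot: [0.015, 1.0, -0.001, -0.001]
ft_force: [0.4, -2.7, -1.6]
grip_width: 0.0107
grasp_force: 60.5
```

Call:
nudge_tcp:
  motion: [0,0,0,0,-0.001,0.001,0.004,0,0,0,0,-0.001,0.002,0.004,0,0,0,0,-0.001,0.003,0.004,0,0,0,0,-0.001,0.0035,0.004,0,0,0,0,-0.001,0.0035,0.004]

```text
clock: 13.98
eef_pos: [0.5237, 0.1063, 0.0133]
tool_rot: [0.015, 1.0, 0.0, 0.0]
ft_force: [0.9, -1.1, -0.7]
grip_width: 0.0106
grasp_force: 60.6
```

Call:
nudge_tcp:
  motion: [0,0,0,0,0,0.0007,0.004,0,0,0,0,0,0.0014,0.004,0,0,0,0,0,0.0014,0.004]

```text
clock: 14.35
eef_pos: [0.5239, 0.1061, 0.0125]
tool_rot: [0.015, 1.0, 0.0, 0.0]
ft_force: [-2.2, -2.6, 5.1]
grip_width: 0.0106
grasp_force: 61.4
```

Call:
nudge_tcp:
  motion: [0,0,0,0,0,0,0.04,0,0,0,0,0,0,0.04,0,0,0,0,0,0,0.04,0,0,0,0,0,0,0.04]

```text
clock: 14.85
eef_pos: [0.5237, 0.1063, 0.0117]
tool_rot: [0.015, 1.0, 0.0, -0.0]
ft_force: [0.3, 0.1, 0.1]
grip_width: 0.04
grasp_force: 0.0
```

Call:
nudge_tcp:
  motion: [0,0,0,0,-0.002,-0.03,0.04,0,0,0,0,-0.002,-0.08,0.04,0,0,0,0,-0.002,-0.13,0.0,0,0,0,0,-0.002,-0.16,0.0]

```text
clock: 15.35
eef_pos: [0.5248, 0.1045, 0.1747]
tool_rot: [0.015, 1.0, 0.0, 0.002]
ft_force: [0.3, 1.6, -0.1]
grip_width: 0.004
grasp_force: 0.0
```

Run:
```python
from h import *
go((.5262,.1806,.3),1.541)
pose=W((.5234,.106,1.541),(88,0,0))[0];pose=(pose[0],pose[1],1.541)
A=W(pose,[(-94,20,48),(-94,-20,48),(-82,20,48),(-82,-20,48)],.0235)
I=[]
for n in C:
    im=cams.camera(n)[:,:,::-1]; cv2.imwrite(f"pics/{n}7.png",im); P=proj(n,A);print(n,P.round(1).tolist())
    u,v=P.mean(0).astype(int); I.append(cv2.resize(im[v-50:v+50,u-50:u+50],None,fx=4,fy=4,interpolation=cv2.INTER_CUBIC))
cv2.imwrite("pics/m7.png",np.hstack(I))
```

```text
rot [0.001 0.004 0.   ] d [ 0.0004  0.0763 -0.1252] at [0.5248 0.1045 0.1747] yaw 1.541 ft [ 0.3  1.6 -0.1] 15.35 0.004
side [[294.8, 234.7], [314.1, 236.5], [295.7, 229.9], [314.9, 231.7]]
top [[322.8, 276.1], [323.4, 255.5], [316.6, 276.0], [317.2, 255.3]]
```

View pics/m7.png

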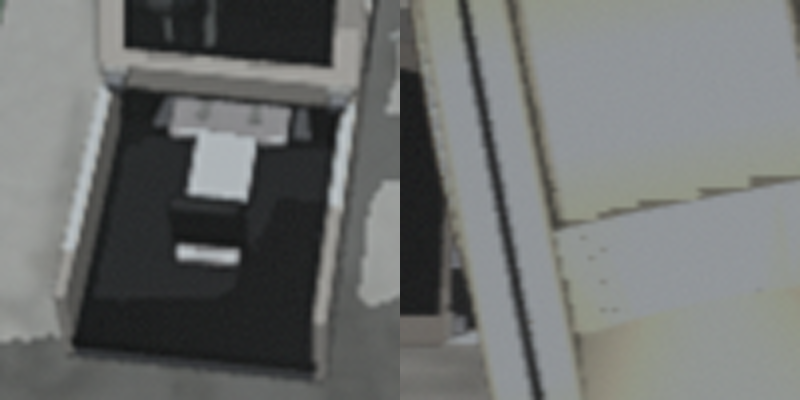

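The side crop shows the tab at (210,220) standing upright and square in the bay, with the neck going into the mouth: the foot is down (contact height agrees with 23 mm). Next the lid: go over its edge and get behind it.

Call:
nudge_tcp:
  motion: [0,0,0,0,0,-0.045,0.0,0,0,0,0,0,-0.09,0.0,0,0,0,0,0.045,-0.095,0.0,0,0,0,0,0.095,-0.095,0.0,0,0,0,0,0.145,-0.095,0.0,0,0,0,0,0.186,-0.095,0.0,0,0,0,0,0.19,-0.09,0.0,0,0,0,0,0.19,-0.04,0.0,0,0,0,0,0.19,0.003,0.0,0,0,0,0,0.19,0.003,0.0]

```text
clock: 16.7
eef_pos: [0.5259, 0.2912, 0.1636]
tool_rot: [0.015, 1.0, -0.003, -0.005]
ft_force: [-1.7, 1.0, -0.3]
grip_width: -0.0003
grasp_force: 0.0
```

```bash
python3 -c "
from h import *
go((.5262,.1806,.1725),1.541)"
```

```text
rot [-0.006 -0.01  -0.001] d [-0.0036 -0.1106 -0.0082] at [0.5259 0.2912 0.1636] yaw 1.5401 ft [-1.7  1.  -0.3] 16.7 -0.0003
```

Call:
nudge_tcp:
  motion: [0,0,0,0,-0.015,0,0,0,0,0,0,-0.03,0,0,0,0,0,0,-0.04,0,0]

```text
clock: 17.08
eef_pos: [0.5294, 0.2537, 0.1712]
tool_rot: [0.015, 1.0, 0.002, 0.002]
ft_force: [-0.2, 4.0, 3.9]
grip_width: -0.0004
grasp_force: 2.2
```

Call:
nudge_tcp:
  motion: [0,0,0,0,-0.01,0,0,0,0,0,0,-0.02,0,0,0,0,0,0,-0.03,0,0]

```text
clock: 17.45
eef_pos: [0.5293, 0.2299, 0.1769]
tool_rot: [0.013, 1.0, 0.007, 0.005]
ft_force: [-8.9, 10.6, 34.1]
grip_width: -0.0001
grasp_force: 17.1
```

Call:
nudge_tcp:
  motion: [0,0,0,0,-0.01,0,0,0,0,0,0,-0.02,0,0,0,0,0,0,-0.03,0,0]

```text
clock: 17.82
eef_pos: [0.5288, 0.1991, 0.1813]
tool_rot: [0.013, 1.0, 0.007, 0.007]
ft_force: [-14.9, 5.8, 48.6]
grip_width: 0.0001
grasp_force: 26.6
```

Something is pushing up on the fingers: they have ridden onto the lid's edge. I'll lift off first and estimate the lid angle numerically.

Call:
nudge_tcp:
  motion: [0,0,0,0,0,-0.02,0,0,0,0,0,0,-0.05,0,0,0,0,0,0,-0.085,0,0,0,0,0,0.05,-0.085,0,0,0,0,0,0.1,-0.085,0,0,0,0,0,0.13,-0.085,0]

```text
clock: 18.58
eef_pos: [0.5302, 0.3253, 0.2539]
tool_rot: [0.014, 1.0, -0.0, 0.0]
ft_force: [0.6, -0.4, -0.3]
grip_width: 0.0001
grasp_force: 0.0
```

Create lid.py:
```python
from h import *
# lid angle: match the rendered black inner panel (side) / white skirt (top) is fiddly; compare brightness edges instead
def L(th,r,d,y): return (-r*np.cos(th)+d*np.sin(th),y,78+r*np.sin(th)+d*np.cos(th))
def quad(th): # end face of the lid: outer edge to skirt bottom
    return W(RD,[L(th,148,3,-70),L(th,148,3,70),L(th,148,-47,70),L(th,148,-47,-70)])
def score(n,im,th):
    # mean gradient across the end-face outline
    g=cv2.GaussianBlur(im.mean(2).astype(np.float32),(0,0),.8)
    m=np.hypot(cv2.Sobel(g,cv2.CV_32F,1,0),cv2.Sobel(g,cv2.CV_32F,0,1))
    P=proj(n,quad(th)); s=[]
    for a,b in zip(P,np.roll(P,-1,0)):
        q=a+(b-a)*np.linspace(.05,.95,40)[:,None]
        s.append(cv2.remap(m,np.float32(q[:,:1]),np.float32(q[:,1:]),1).mean())
    return np.mean(np.sort(s)[1:])
def est(ims,show=True):
    ths=np.arange(0,2.3,.01); out={}
    for n,im in ims.items():
        s=np.array([score(n,im,t) for t in ths]); k=np.argsort(-s)[:6]; out[n]=[(round(float(ths[i]),2),round(float(s[i]))) for i in k]
    print(out)
if __name__=="__main__":
    est({n:cv2.imread(f"pics/{n}0.png") for n in C})
    I={n:np.ascontiguousarray(cams.camera(n)[:,:,::-1]) for n in C}
    for n in I: cv2.imwrite(f"pics/{n}8.png",I[n])
    est(I); go((.5262,.1806,.17),1.541)
```

```bash
python3 lid.py
```

```text
{'side': [(2.0, 198), (2.01, 192), (1.99, 187), (2.02, 170), (0.96, 168), (0.85, 166)], 'top': [(2.02, 196), (2.01, 179), (2.03, 171), (2.0, 141), (2.04, 137), (2.06, 134)]}
{'side': [(1.58, 185), (1.59, 184), (1.57, 149), (0.83, 143), (0.7, 143), (0.86, 143)], 'top': [(1.6, 157), (1.59, 154), (1.58, 130), (1.61, 129), (1.62, 113), (1.57, 110)]}
rot [-0.    -0.     0.004] d [-0.0003 -0.1458  0.0831] at [0.5298 0.3264 0.2531] yaw 1.5447 ft [ 0.5  0.  -0.4] 18.675 0.0005
```

The estimator works: it gives 2.0 on the starting picture and 1.59 now. I'll push lower on the outer face.

Call:
nudge_tcp:
  motion: [0,0,0,0,0,0.06,0,0,0,0,0,0,0.11,0,0,0,0,0,-0.04,0.11,0,0,0,0,0,-0.08,0.11,0,0,0,0,0,-0.1,0.11,0,0,0,0,0,-0.115,0.11,0]

```text
clock: 19.42
eef_pos: [0.527, 0.2081, 0.1445]
tool_rot: [0.015, 1.0, 0.001, 0.0]
ft_force: [-1.5, 2.2, 1.2]
grip_width: 0.0003
grasp_force: 1.0
```

Call:
nudge_tcp:
  motion: [0,0,0,0,-0.01,0,0,0,0,0,0,-0.02,0,0,0,0,0,0,-0.03,0,0]

```text
clock: 19.8
eef_pos: [0.5261, 0.1792, 0.1439]
tool_rot: [0.014, 1.0, 0.0, 0.0]
ft_force: [0.2, 1.4, 0.7]
grip_width: -0.0001
grasp_force: 0.7
```

```bash
python3 lid.py | tail -2
```

```text
{'side': [(1.38, 171), (1.37, 161), (1.06, 147), (0.86, 141), (1.05, 140), (0.91, 140)], 'top': [(1.38, 96), (1.37, 88), (1.39, 85), (1.36, 77), (1.35, 72), (1.4, 72)]}
rot [-0.001  0.    -0.001] d [-0.0002  0.0024 -0.0262] at [0.526  0.1782 0.1438] yaw 1.5403 ft [0.3 0.4 0.1] 19.9 0.0
```

Call:
nudge_tcp:
  motion: [0,0,0,0,-0.015,0.003,0,0,0,0,0,-0.03,0.008,0,0,0,0,0,-0.041,0.013,0,0,0,0,0,-0.055,0.023,0,0,0,0,0,-0.068,0.033,0]

```text
clock: 20.52
eef_pos: [0.5238, 0.1101, 0.11]
tool_rot: [0.015, 1.0, 0.0, -0.0]
ft_force: [0.4, 1.3, 0.5]
grip_width: 0.0001
grasp_force: 0.8
```

Call:
nudge_tcp:
  motion: [0,0,0,0,-0.008,0.01,0,0,0,0,0,-0.014,0.018,0,0,0,0,0,-0.02,0.027,0]

```text
clock: 20.9
eef_pos: [0.5233, 0.0909, 0.0833]
tool_rot: [0.015, 1.0, 0.0, 0.0]
ft_force: [0.0, 0.3, 0.1]
grip_width: 0.0002
grasp_force: 0.6
```

```bash
python3 lid.py | tail -2
```

```text
{'side': [(0.0, 112), (0.01, 109), (0.4, 105), (0.39, 103), (0.02, 102), (0.41, 101)], 'top': [(1.47, 83), (2.24, 80), (1.37, 79), (1.36, 78), (1.5, 78), (2.2, 77)]}
rot [-0.001 -0.002 -0.001] d [-0.0009  0.0904 -0.0876] at [0.5224 0.0902 0.0825] yaw 1.5403 ft [-0.1 -0.1 -0.6] 21.0 0.0004
```

Call:
nudge_tcp:
  motion: [0,0,0,0,-0.006,0.008,0,0,0,0,0,-0.012,0.016,0,0,0,0,0,-0.018,0.022,0]

```text
clock: 21.38
eef_pos: [0.5226, 0.0728, 0.0612]
tool_rot: [0.015, 1.0, -0.0, -0.0]
ft_force: [-0.8, 0.7, 1.5]
grip_width: -0.0001
grasp_force: 0.5
```

Call:
nudge_tcp:
  motion: [0,0,0,0,-0.002,0.005,0,0,0,0,0,-0.004,0.01,0]

```text
clock: 21.62
eef_pos: [0.5226, 0.069, 0.0515]
tool_rot: [0.015, 1.0, 0.0, 0.0]
ft_force: [-0.0, 1.3, 1.6]
grip_width: 0.0004
grasp_force: 0.5
```

Call:
nudge_tcp:
  motion: [0,0,0,0,0,0.003,0,0,0,0,0,0,0.006,0]

```text
clock: 21.88
eef_pos: [0.5226, 0.0689, 0.0457]
tool_rot: [0.015, 1.0, -0.0, 0.0]
ft_force: [0.0, -0.7, 1.0]
grip_width: 0.0001
grasp_force: 0.5
```

Call:
nudge_tcp:
  motion: [0,0,0,0,0,0.002,0,0,0,0,0,0,0.004,0]

```text
clock: 22.12
eef_pos: [0.5227, 0.0691, 0.0433]
tool_rot: [0.015, 1.0, -0.0, 0.0]
ft_force: [-6.9, -2.0, 19.1]
grip_width: 0.0
grasp_force: 9.9
```

Call:
nudge_tcp:
  motion: [0,0,0,0,0,0.002,0,0,0,0,0,0,0.004,0]

```text
clock: 22.38
eef_pos: [0.523, 0.0691, 0.043]
tool_rot: [0.015, 1.0, 0.0, 0.001]
ft_force: [-15.3, -3.2, 43.7]
grip_width: 0.0002
grasp_force: 21.4
```

Call:
nudge_tcp:
  motion: [0,0,0,0,0,0.002,0,0,0,0,0,0,0.004,0]

```text
clock: 22.62
eef_pos: [0.5231, 0.0691, 0.0427]
tool_rot: [0.015, 1.0, 0.0, 0.003]
ft_force: [-22.4, -3.7, 64.9]
grip_width: 0.0001
grasp_force: 32.9
```

```bash
python3 lid.py | tail -2
```

```text
{'side': [(0.22, 98), (0.23, 98), (0.4, 95), (0.39, 93), (0.24, 92), (0.41, 92)], 'top': [(2.24, 81), (2.2, 77), (1.19, 75), (1.18, 75), (1.94, 74), (1.17, 74)]}
rot [0.    0.005 0.   ] d [-0.0005  0.1116 -0.1272] at [0.5231 0.0691 0.0428] yaw 1.5411 ft [-21.6  -2.8  57.2] 22.725 0.0001
```

Call:
nudge_tcp:
  motion: [0,0,0,0,0,-0.02,0,0,0,0,0,0,-0.07,0,0,0,0,0,0,-0.13,0,0,0,0,-0.06,-0.05,-0.15,0,0,0,0,-0.12,-0.1,-0.15,0,0,0,0,-0.15,-0.15,-0.15,0,0,0,0,-0.15,-0.2,-0.15,0,0,0,0,-0.15,-0.2,-0.15,0]

```text
clock: 23.72
eef_pos: [0.6667, -0.1394, 0.1822]
tool_rot: [0.017, 1.0, -0.0, -0.001]
ft_force: [0.3, -0.3, -1.0]
grip_width: 0.0004
grasp_force: 0.0
```

Run:
```python
from lid import *
I={n:np.ascontiguousarray(cams.camera(n)[:,:,::-1]) for n in C}
for n in I: cv2.imwrite(f"pics/{n}9.png",I[n])
# outer face outline: free edge + two sides, fine angles
for n in I:
    g=cv2.GaussianBlur(I[n].mean(2).astype(np.float32),(0,0),.8); m=np.hypot(cv2.Sobel(g,5,1,0),cv2.Sobel(g,5,0,1))
    res=[]
    for t in np.arange(-.06,.3,.02):
        P=proj(n,W(RD,[L(t,148,3,-70),L(t,148,3,70),L(t,148,-47,70),L(t,148,-47,-70)])); s=[]
        for a,b in ((0,1),(2,3)):
            q=P[a]+(P[b]-P[a])*np.linspace(.1,.9,40)[:,None]; s.append(int(cv2.remap(m,np.float32(q[:,:1]),np.float32(q[:,1:]),1).mean()))
        res.append((round(float(t),2),*s))
    print(n,res)
c=proj("side",W(RD,[L(0,148,3,y) for y in(-40,0,40)]))
for u,v in c.astype(int): print(v-8,I["side"][v-8:v+30,u].mean(1).astype(int).tolist())
go((.4,0,.2),1.541)
```

```text
side [(-0.06, 32, 78), (-0.04, 92, 66), (-0.02, 167, 54), (0.0, 203, 48), (0.02, 161, 54), (0.04, 79, 73), (0.06, 19, 90), (0.08, 2, 94), (0.1, 1, 79), (0.12, 0, 56), (0.14, 1, 33), (0.16, 2, 21), (0.18, 19, 15), (0.2, 76, 9), (0.22, 127, 4), (0.24, 95, 2), (0.26, 35, 1), (0.28, 17, 1)]
top [(-0.06, 94, 4), (-0.04, 87, 13), (-0.02, 80, 32), (0.0, 75, 61), (0.02, 70, 88), (0.04, 68, 101), (0.06, 66, 99), (0.08, 66, 80), (0.1, 67, 60), (0.12, 70, 44), (0.14, 74, 29), (0.16, 80, 20), (0.18, 87, 19), (0.2, 94, 22), (0.22, 100, 24), (0.24, 102, 25), (0.26, 98, 24), (0.28, 91, 24)]
255 [182, 181, 182, 182, 181, 182, 182, 184, 156, 115, 105, 105, 106, 107, 106, 105, 106, 106, 107, 115, 91, 66, 93, 107, 106, 106, 105, 105, 105, 104, 104, 144, 160, 159, 158, 158, 159, 158]
253 [182, 182, 182, 181, 181, 182, 183, 184, 153, 112, 104, 106, 107, 107, 107, 107, 107, 104, 92, 116, 133, 136, 115, 91, 92, 94, 93, 94, 94, 96, 97, 95, 100, 138, 156, 155, 155, 155]
251 [182, 182, 182, 181, 182, 182, 183, 184, 151, 108, 104, 107, 107, 106, 105, 105, 106, 107, 106, 100, 76, 62, 84, 95, 98, 97, 98, 97, 96, 99, 141, 159, 160, 160, 159, 157, 157, 158]
rot [ 0.001 -0.001 -0.003] d [ 0.2707  0.128  -0.0168] at [ 0.6664 -0.1368  0.1828] yaw 1.5382 ft [ 0.5  0.7 -0.4] 23.825 0.0002
```

The side view puts the lid edge at 0.00 rad: shut. My retreat went towards the bottle's side, so I'll check that the bystanders didn't move.

Run:
```python
from h import *
print(bot.get_obs()["ft_force"])
def sh(n,r0,r1,c0,c1):
    a=cv2.imread(f"pics/{n}0.png").mean(2).astype(np.float32);b=cv2.imread(f"pics/{n}9.png").mean(2).astype(np.float32)
    p,q=a[r0:r1,c0:c1],b[r0:r1,c0:c1]; T=p[6:-6,6:-6]
    m=cv2.matchTemplate(q,T,cv2.TM_CCOEFF_NORMED); _,v,_,l=cv2.minMaxLoc(m); print(n,(r0,c0),round(v,3),l[0]-6,l[1]-6)
sh("side",275,325,375,465)   # bottle cap/spout
sh("side",300,355,370,425)
sh("top",110,200,385,432)    # bottle
sh("top",155,195,435,480);sh("side",368,418,372,420) # timer
sh("top",180,245,105,190);sh("side",95,165,340,390)  # tip box
def blue(n,i,b):
    im=cv2.imread(f"pics/{n}{i}.png").astype(int)[b[0]:b[1],b[2]:b[3]]; m=(im[...,0]>im[...,2]+60); y,x=np.nonzero(m); return len(x),x.mean()+b[2] if len(x) else 0,y.mean()+b[0] if len(x) else 0
for n,b in(("side",(270,320,370,430)),("top",(140,185,385,435))): print(n,blue(n,0,b),blue(n,9,b))
```

```text
[ 0.47509859  0.7173377  -0.39059362]
side (275, 375) 0.469 0 0
side (300, 370) 0.647 1 1
top (110, 385) 0.968 0 0
top (155, 435) 0.514 0 0
side (368, 372) 0.945 0 0
top (180, 105) 0.999 0 0
side (95, 340) 0.247 6 -6
side (237, np.float64(400.69620253164555), np.float64(293.59915611814347)) (95, np.float64(404.62105263157895), np.float64(297.13684210526316))
top (231, np.float64(408.7402597402597), np.float64(162.26839826839827)) (234, np.float64(408.71367521367523), np.float64(162.22649572649573))
```

Call:
nudge_tcp:
  motion: [0,0,0,0.02,-0.01,-0.03,0,0,0,0,0.06,-0.02,-0.05,0,0,0,0,0.12,-0.03,-0.05,0,0,0,0,0.18,-0.04,-0.05,0,0,0,0,0.24,-0.04,-0.05,0,0,0,0,0.26,-0.04,-0.05,0,0,0,0,0.26,-0.04,-0.05,0,0,0,0,0.26,-0.04,-0.05,0]

```text
clock: 24.82
eef_pos: [0.4065, -0.1667, 0.2342]
tool_rot: [0.014, 1.0, -0.0, 0.001]
ft_force: [-0.3, -0.0, -0.6]
grip_width: 0.0
grasp_force: 0.0
```

Run:
```python
from lid import *
I={n:np.ascontiguousarray(cams.camera(n)[:,:,::-1]) for n in C}
for n in I: cv2.imwrite(f"pics/{n}10.png",I[n])
def blue(n,im,b):
    im=im.astype(int)[b[0]:b[1],b[2]:b[3]]; y,x=np.nonzero(im[...,0]>im[...,2]+60); return len(x),(x.mean()+b[2]).round(1),(y.mean()+b[0]).round(1)
for n,b in(("side",(270,320,370,430)),("top",(140,185,385,435))): print(n,blue(n,cv2.imread(f"pics/{n}0.png"),b),blue(n,I[n],b))
a=cv2.imread("pics/top0.png")[155:195,435:480];b=I["top"][155:195,435:480]
print(cv2.minMaxLoc(cv2.matchTemplate(b,a[6:-6,6:-6],5)))
print([(t,int(score("side",I["side"],t))) for t in(-.04,-.02,-.01,0.,.01,.02,.03,.04,.06)])
print(bot.get_obs()["joint_vel"].round(3),bot.get_obs()["ft_force"])
```

```text
side (237, np.float64(400.7), np.float64(293.6)) (237, np.float64(400.7), np.float64(293.6))
top (231, np.float64(408.7), np.float64(162.3)) (228, np.float64(408.7), np.float64(162.3))
(-0.09157919883728027, 0.9993600249290466, (3, 12), (6, 6))
[(-0.04, 81), (-0.02, 101), (-0.01, 108), (0.0, 112), (0.01, 110), (0.02, 101), (0.03, 90), (0.04, 78), (0.06, 83)]
[-0.005  0.01   0.002  0.001 -0.001 -0.003] [0.90752902 0.13036223 0.33211933]
```

Bottle and timer haven't moved, the lid is at about 0 rad, and the arm is clear. Handing in.

```bash
python3 -c "
from workcell import bot, cams
print(bot.job_done())"
```

```text
the job is handed in; nothing more can be done
None
```

I handed the job in at about 25 s: by contact height the carrier is down in the recess, the lid reads shut at about 0 rad in the side camera, the bottle, timer and tip box look unmoved, and the arm is clear; no verdict was returned.

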